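Line up the support pucks and hold the tonearm plate over them

ROBOT

A 7-joint arm with a two-finger parallel gripper is mounted at the origin on the work surface. World frame = base frame: x ahead of the robot, y to its left, z up, the work surface at z = 0. Lengths are in m, angles in rad, forces in N, time in s.
With the tool pointing down it reaches from about 0.35 to 0.9 m from the base axis. Payload 8.1 kg.
Tool frame: the origin (TCP) lies between the finger pads; the fingertips stand 22 mm ahead of it and the grasp point (between the pads) lies 3 mm ahead of it; z points along the fingers, y is the line along which they close (so a half turn about z gives the same grasp; the last joint's range is limited). The gripper opens to 92 mm and grips with 3 to 60 N. Pads are 19 mm wide; open, the fingers measure 130 mm over their backs; the gripper's body (75 mm by 190 mm) begins 47 mm behind the grasp point.
Start: joints at [-1.337, 0.434, 0.025, 1.573, -0.012, 1.134, -0.075], TCP at [0.207, 0.59, 0.249] pointing down, gripper open.
Joint ranges: [-2.62, 2.62], [-0.44, 2.09], [-1.27, 1.32], [0.08, 2.57], [-1.32, 4.46], [0.12, 2], [-2.74, 2.74]. Speed limits (rad/s): [2.22, 2.22, 3.01, 3.01, 3.14, 3.14, 3.14].

INTERFACE

Orientations are given as a unit quaternion [x, y, z, w].
In Python, from plant import * gives the robot as it stands.
- The arm moves only by the tool move_arm, never from a script. Its argument "targets" is a list of rows, each a list of 3 entries, a list of its own where there are three numbers: the shift along the world's x, y, z in m, then the turn about the world's z in rad, then the finger opening in m, from 0 to 0.0918. In form: [[[dx, dy, dz], twist, hand], ...]. A call has 1 to 10 rows; each row shifts and turns the commanded pose from where the row before left it; what a row does not reach is not made up. A row lasts 1/10 s, in which the tool goes at most 50 mm and 8.59 degrees, less where a joint would pass 70% of its speed; a pose out of reach is approached as far as the arm can. A call with a gripper value outside its range is refused whole. The fingers move at their own pace and stop on an object; the grip force is fixed at half the most. Time passes only in rows, so rows that do not move let the fingers close. It gives the time, the measured TCP pose, the force, the opening and the grip force at its end, in the units of the state.
- get_state(): the state, without advancing time (a new reading comes with each control period).
- snapshot(name): name is "scene" or "top" or "wrist"; returns the picture (400x640x3 uint8, red, green, blue); there is no depth.
- camera_params(name): a dict with "K" (3x3 intrinsics, pixels), "xyz" and "rotation" of the camera in the world. Camera axes: x right, y up, looking along -z (the intrinsics and any distortion apply to the point x, -y, -z); pixel columns grow to the right and rows downward; lengths in m; the calibration is good to about 2 mm. A picture is of the moment at which its call begins: read the wrist's pose just before it. camera_params takes no time and is no camera call; for the wrist camera it gives the pose at the moment of the call.
- sign_off(): hands the job in; it is judged then, once.
The state is a dict: "t": time; "joints": joint angles; "joint_velocities": joint speeds; "effort": joint torques, N m; "position": TCP position; "tcp_rot": TCP orientation; "ft_force": force on the tool from outside, world axes, zero at the start; "wrist_torque": the same for the moment, N m; "opening": finger opening in m; "grip_force": force on a finger pad.
Only numpy, scipy, OpenCV 4.12 (cv2) and the standard library are available. Lean on these libraries where they do the work, as an engineer would, in place of code of your own. Each camera call takes 0.05 s, during which the arm holds its last target. There are 200 camera calls.

TASK

Line up the three round support pucks in an even row on the red mat: each touching the metal fence on the robot's side of it and centred on one of the three white lines. Then take the metal plate on the turntable plinth by the block on its top, lift it off and, keeping it level, bring it over the row, centred on the middle puck and lengthwise along the row. Finish while holding it there, still and level, with its underside about 10 cm above the table; leave the row and all the other things where they are.

Things in the scene. Friction and masses are not known exactly. Their poses are not given: they have to be found in the camera images.
- mat: (Lengths here in mm.) Thin red work mat, 270 (x) x 330 (y) x 2 thick, fixed, yaw within 0.25 rad. Origin: centre of its underside, at table height. An aluminium fence, 12 thick (x), 310 long (y), top 14 above the table, runs along its y axis: the face towards the robot lies at mat x = +75. Three white lines 2 wide run along mat x up to the fence, at mat y = -90, 0 and +90.
- place0 (a point): point on the mat's top (2 above the table), on the mat y = -90 white line, 19 mm on the robot's side of the fence face: a puck's origin lies here when it touches the fence and is centred on the line. Axes as the mat's.
- place1 (a point): point on the mat's top (2 above the table), on the middle white line, 19 mm on the robot's side of the fence face: a puck's origin lies here when it touches the fence and is centred on the line. Axes as the mat's.
- place2 (a point): point on the mat's top (2 above the table), on the mat y = +90 white line, 19 mm on the robot's side of the fence face: a puck's origin lies here when it touches the fence and is centred on the line. Axes as the mat's.
- puck_a: round support puck, 38 diameter, 25 high, black rubber with an aluminium top, 70 g, loose, starting somewhere on the mat on the robot's side of the fence. All three are alike, any puck may go on any line. Origin: centre of its underside; z is up.
- puck_b: round support puck, 38 diameter, 25 high, black rubber with an aluminium top, 70 g, loose, starting somewhere on the mat on the robot's side of the fence. All three are alike, any puck may go on any line. Origin: centre of its underside; z is up.
- puck_c: round support puck, 38 diameter, 25 high, black rubber with an aluminium top, 70 g, loose, starting somewhere on the mat on the robot's side of the fence. All three are alike, any puck may go on any line. Origin: centre of its underside; z is up.
- plinth: black turntable plinth, fixed box 340 (x) x 440 (y), its flat top 50 above the table (a wooden inlay and a round metal bearing are set flush in it). Origin: centre of its underside, at table height.
- plate: tonearm plate lying on the plinth: dark steel-coloured plate 90 (x) x 240 (y, its length) x 8 thick with an aluminium block standing on its middle, 32 (x) x 44 (y) and 40 high (block top 48 above the plate's underside). 0.35 to 0.65 kg, balanced about the block. Origin: centre of the plate's underside; z is up. Loose, turned by up to about 0.45 rad.
- block_grip (a point): centre of the block, 32 above the plate's underside (24 above the plate's top face): a good grip point, closing along plate x over the 32 mm width. Axes as the plate's.
- jar: bystander, loose: closed clear jar, 44 across, 52 high, standing on the plinth. Origin: centre of its underside.
- mug: bystander, loose: white mug, 80 across, 75 high, on the far side of the table. Origin: centre of its underside.
- tape: bystander, loose: grey tape ring, 58 across, 19 high, lying on the table beyond the mat. Origin: centre of its underside.
- screwdriver: bystander, loose: screwdriver about 170 long lying on the mat behind the fence (its far side), no higher than 35; the origin is on its axis, below it.
- tray: bystander, loose: small open grey tray 140 x 100 x 35 to the left of the mat. Origin: centre of its underside.
- weight: bystander, loose: brass weight, 52 across, 34 high, left of the mat. Origin: centre of its underside.
Not all that is in view belongs to the job. What is shaped like the puck_c but pink or turquoise is not meant.

How it is judged:
By the outcome, as a careful person would: the job done as asked, in the order asked, and still so for the second after the job is handed in, while the arm keeps its last pose, push and grip.
It also fails if it takes over 72 s, if anything falls off the work surface, if the arm or the gripper's body presses on something with over 40 N, if the wrist force passes 120 N, or if a joint passes its speed limit or range.

## Working session

There is one attempt and no reset: what is moved stays moved. The work goes in short steps, Python scripts to look and compute and a tool call to move; the robot and the scene stay as the last step left them, time stands still between calls to the robot, and variables do not carry over. Pictures are saved under pics/ and viewed, at most 10 in all, crops included, and the job is handed in when it is done.

Besides the shell and the picture viewer there is one more tool, called after "Request:" as name(argument=value, ...), one argument or row to a line, values as JSON. move_arm: Moves the arm, as the interface text tells. Its arguments: {"type":"object","properties":{"targets":{"type":"array","items":{"type":"array"}}},"required":["targets"]}

```bash
mkdir -p pics; ls; python3 - <<'E'
from plant import *
import cv2,numpy as np
s=get_state();print(s)
for n in ("top","scene"):
    im=snapshot(n);cv2.imwrite(f"pics/{n}0.png",im[:,:,::-1]);p=camera_params(n);print(n,p)
E
```

```text
pics
{'t': 0.0, 'joints': array([-1.33658526,  0.4351955 ,  0.02497473,  1.57409352, -0.01160282,
        1.13399603, -0.07509563]), 'joint_velocities': array([ 0.00101137, -0.00087738,  0.00057031,  0.00107779,  0.00087306,
        0.00053087,  0.00170508]), 'effort': array([-2.55405184e-04, -6.67836142e+01,  9.85257849e-01, -3.14468765e+01,
       -6.04210887e-02,  4.27456037e-02,  2.06310588e-04]), 'position': array([0.20644356, 0.58941712, 0.24796342]), 'tcp_rot': array([ 1.67644214e-01,  9.85847260e-01, -7.71268326e-04, -6.09757586e-05]), 'ft_force': array([-0.53904941,  0.42239802,  0.19631221]), 'wrist_torque': array([-0.07351393,  0.03323958, -0.01668897]), 'grip_force': 0.0, 'opening': 0.09171280598899477}
top {'K': array([[391.8299289 ,   0.        , 321.22184885],
       [  0.        , 391.8299289 , 204.61684711],
       [  0.        ,   0.        ,   1.        ]]), 'xyz': array([0.42689035, 0.07665517, 1.22376368]), 'rotation': array([-0.04506418,  0.03627162,  0.71501459, -0.69671208])}
scene {'K': array([[408.4818022 ,   0.        , 318.87971393],
       [  0.        , 408.4818022 , 197.59413405],
       [  0.        ,   0.        ,   1.        ]]), 'xyz': array([1.15967909, 0.53308423, 0.76300267]), 'rotation': array([0.18508621, 0.37240311, 0.80375475, 0.4254848 ])}
```

View pics/top0.png

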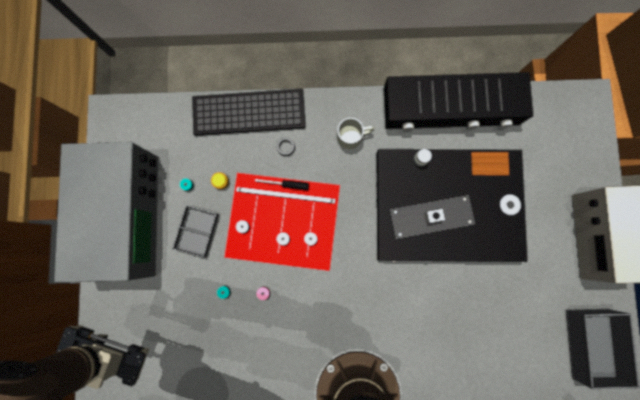

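View pics/scene0.png

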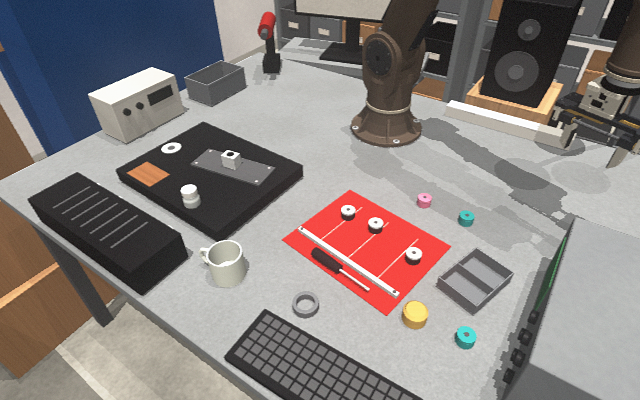

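Top view: red mat centred near (283,222), fence from (240,189) to (334,201), pucks at (242,227), (282,239) and (310,239). The plate's block is at (435,216), the jar at (423,157), and the pink and turquoise decoys lie off the mat. The scene view agrees.

```bash
cat > h.py <<'E'
import cv2,numpy as np
from scipy.spatial.transform import Rotation as R
def cast(p,uv,z):
    uv=np.atleast_2d(np.asarray(uv,float)); K=p["K"]
    x=(uv[:,0]-K[0,2])/K[0,0]; y=(uv[:,1]-K[1,2])/K[1,1]
    d=R.from_quat(p["rotation"]).apply(np.c_[x,-y,-np.ones(len(x))])
    c=np.asarray(p["xyz"]); return (c+d*((z-c[2])/d[:,2])[:,None])[:,:2]
def proj(p,P):
    q=R.from_quat(p["rotation"]).inv().apply(np.atleast_2d(P)-p["xyz"])
    K=p["K"]; return np.c_[K[0,0]*q[:,0]/-q[:,2]+K[0,2],K[1,1]*q[:,1]/q[:,2]+K[1,2]]
def redmask(rgb):
    r,g,b=[rgb[:,:,i].astype(int) for i in range(3)]
    return ((r>110)&(r>2*g)&(r>2*b)).astype(np.uint8)
def hullmask(m):
    m=cv2.morphologyEx(m,cv2.MORPH_OPEN,np.ones((3,3)))
    cs,_=cv2.findContours(m,cv2.RETR_EXTERNAL,cv2.CHAIN_APPROX_NONE)
    return cv2.convexHull(np.vstack([c for c in cs if cv2.contourArea(c)>150]))
E
python3 - <<'E'
from plant import *
from h import *
for n in ("top","scene"):
    im=cv2.imread(f"pics/{n}0.png")[:,:,::-1]; p=camera_params(n)
    rm=redmask(im); 
    if n=="scene": rm[:, :250]=0
    h=hullmask(rm)
    w=cast(p,h[:,0],0.002)
    rect=cv2.minAreaRect((w*1000).astype(np.float32)); print(n,"mat",rect)
    hm=np.zeros(im.shape[:2],np.uint8); cv2.fillPoly(hm,[h],1)
    g=cv2.cvtColor(np.ascontiguousarray(im),cv2.COLOR_RGB2HSV)
    br=((g[:,:,1]<90)&(g[:,:,2]>110)&(hm>0)).astype(np.uint8)
    k,l,st,c=cv2.connectedComponentsWithStats(cv2.morphologyEx(((rm==0)&(hm>0)).astype(np.uint8),cv2.MORPH_OPEN,cv2.getStructuringElement(cv2.MORPH_ELLIPSE,(5,5))))
    for i in range(1,k):
        if st[i,4]>25: print(" blob",c[i].round(1),st[i,2:], cast(p,c[i],0.015 if n=="top" else .015).round(4))
    k,l,st,c=cv2.connectedComponentsWithStats(br)
    for i in range(1,k):
        if st[i,4]>15: print(" bright",c[i].round(1),st[i,2:], cast(p,c[i],0.027).round(4),cast(p,c[i],0.014).round(4))
    # plinth bright blobs (plate block etc.)
p=camera_params("top");im=cv2.imread("pics/top0.png")[:,:,::-1]
g=cv2.cvtColor(np.ascontiguousarray(im),cv2.COLOR_RGB2GRAY)
sub=g[150:262,380:525]
pl=((sub>45)&(sub<125)).astype(np.uint8)
for nm,m,z in (("plate",(sub>50).astype(np.uint8),.058),("block",(sub>170).astype(np.uint8),.098)):
    k,l,st,c=cv2.connectedComponentsWithStats(m)
    for i in range(1,k):
        if st[i,4]>20:
            cs,_=cv2.findContours((l==i).astype(np.uint8),cv2.RETR_EXTERNAL,cv2.CHAIN_APPROX_NONE)
            w=cast(p,cs[0][:,0]+[380,150],z); print(nm,st[i],(c[i]+[380,150]).round(1),cv2.minAreaRect((w*1000).astype(np.float32)))
E
```

```text
top mat ((521.5391845703125, 213.46664428710938), (328.85028076171875, 269.71466064453125), 81.4473648071289)
 blob [295.1 185. ] [ 28  10 199] [[0.6308 0.17  ]]
 blob [284.8 194.6] [ 99  17 518] [[0.6012 0.2026]]
 blob [241.9 226.1] [ 13  14 143] [[0.5063 0.3371]]
 blob [310.3 238.4] [ 14  15 152] [[0.4632 0.1261]]
 blob [282.5 238.5] [ 14  14 149] [[0.465  0.2117]]
 bright [268.  181.5] [26  5 46] [[0.6421 0.2529]] [[0.6444 0.2548]]
 bright [285.9 194.9] [ 98  15 433] [[0.5985 0.1981]] [[0.6004 0.1994]]
 bright [242.1 226.4] [ 13  12 130] [[0.5046 0.334 ]] [[0.5055 0.3368]]
 bright [282.8 238.5] [ 13  13 129] [[0.4646 0.2095]] [[0.465  0.2109]]
 bright [310.3 238.4] [ 13  14 129] [[0.4628 0.1258]] [[0.4632 0.1263]]
scene mat ((-6.2215576171875, -473.0595703125), (2149.642822265625, 388.340087890625), 52.460472106933594)
 blob [322.7 148.8] [  185   278 16921] [[ 0.2513 -0.0988]]
 blob [347.8 212. ] [ 15  16 194] [[0.4628 0.127 ]]
 blob [375.1 224.8] [ 15  18 210] [[0.4653 0.2115]]
 blob [412.8 255.1] [ 17  19 253] [[0.5062 0.3361]]
 blob [326.3 260.3] [ 30  26 345] [[0.6345 0.1731]
[... 970 characters left out ...]
   45 2574] [431.6 216.5] ((518.138916015625, -238.3347930908203), (94.65687561035156, 243.1667022705078), 9.106760025024414)
plate [  0 110  98   2 142] [420.6 260.7] ((388.3391418457031, -220.93707275390625), (283.67559814453125, 2.9122202396392822), 88.58248901367188)
block [ 38   0  13  12 126] [424.1 155.3] ((693.7261352539062, -215.0916290283203), (35.28204345703125, 32.855735778808594), 88.3540267944336)
block [121  45  19  19 245] [510.  204.2] ((544.4852294921875, -453.3471374511719), (51.34767150878906, 52.8741455078125), 85.56746673583984)
block [ 48  59  16  13 108] [435.7 215. ] ((518.0215454101562, -238.89968872070312), (30.2349853515625, 42.418704986572266), 8.816389083862305)
```

Both views agree within about 1 mm, and the measured sizes fit:

| Thing | x, y (m) | Yaw or target |
|---|---|---|
| Mat | 0.5215, 0.2135 | yaw -0.149 |
| Puck A | 0.5055, 0.336 | to place2 (0.5903, 0.2942) |
| Puck B | 0.4648, 0.2103 | to place1 (0.5769, 0.2052) |
| Puck C | 0.463, 0.126 | to place0 (0.5635, 0.1162) |
| Plate | 0.518, -0.2385 | yaw +0.157 |

I'm moving over puck A now.

Request:
move_arm(
  targets=[
    [[0.02,-0.017,0],0.019,0.065],
    [[0.03,-0.025,0],0.019,0.065],
    [[0.032,-0.027,0],0.019,0.065],
    [[0.034,-0.029,0],0.019,0.065],
    [[0.034,-0.029,0],0.019,0.065],
    [[0.034,-0.029,0],0.019,0.065],
    [[0.034,-0.029,0],0.019,0.065],
    [[0.034,-0.029,0],0.019,0.065],
    [[0.03,-0.025,-0.02],0.019,0.065],
    [[0.017,-0.014,-0.02],0.017,0.065],
  ],
)

```text
t: 1.1
position: [0.5087, 0.3335, 0.2085]
tcp_rot: [0.076, 0.997, -0.0, 0.001]
ft_force: [-0.2, -0.6, -0.9]
opening: 0.0651
grip_force: 0.0
```

```bash
cat > look.py <<'E'
import sys
from plant import *
from h import *
def tool(s):
    y=R.from_quat(s["tcp_rot"]).as_matrix()[:,1]; return np.degrees(np.arctan2(y[1],y[0]))
def st():
    s=get_state(); print("t",round(s["t"],2),"pos",s["position"].round(4),"tooly deg",round(tool(s),2),"open",round(s["opening"],4),"grip",round(s["grip_force"],1),"F",s["ft_force"].round(1)); return s
def pucks(name,file):
    p=camera_params(name); im=snapshot(name); cv2.imwrite(file,im[:,:,::-1])
    rm=redmask(im); h=hullmask(rm); hm=np.zeros(im.shape[:2],np.uint8); cv2.fillPoly(hm,[h],1)
    g=cv2.cvtColor(np.ascontiguousarray(im),cv2.COLOR_RGB2HSV)
    br=((g[:,:,1]<90)&(g[:,:,2]>110)&(hm>0)).astype(np.uint8)
    k,l,s,c=cv2.connectedComponentsWithStats(br)
    for i in range(1,k):
        if s[i,4]>60: print(name,c[i].round(1),s[i,2:],"z27",cast(p,c[i],.027).round(4),"z14",cast(p,c[i],.014).round(4))
E
python3 - <<'E'
from look import *
st(); pucks("wrist","pics/w1.png")
print(get_state()["joints"].round(2))
E
```

```text
t 1.1 pos [0.5087 0.3335 0.2085] tooly deg 81.28 open 0.0651 grip 0.0 F [-0.2 -0.6 -0.9]
wrist [118.2 130.3] [  9  38 100] z27 [[0.426  0.1531]] z14 [[0.4256 0.1453]]
wrist [207.8 127.7] [ 5 32 79] z27 [[0.4364 0.2361]] z14 [[0.4365 0.2317]]
wrist [299.4 189.2] [  6 157 422] z27 [[0.5072 0.31  ]] z14 [[0.5101 0.3086]]
wrist [190.8 160.2] [  41   40 1228] z27 [[0.4634 0.2126]] z14 [[0.4646 0.2072]]
wrist [105.  171.2] [  42   39 1248] z27 [[0.4611 0.1285]] z14 [[0.4622 0.1197]]
wrist [326.3 181.8] [  39   39 1184] z27 [[0.5038 0.337 ]] z14 [[0.5067 0.3367]]
wrist [224.6 251.9] [  51  106 1342] z27 [[0.5608 0.2225]] z14 [[0.5659 0.2176]]
wrist [132.5 215.9] [ 12  64 160] z27 [[0.5087 0.1407]] z14 [[0.5118 0.1324]]
wrist [311.  274.4] [ 99   5 420] z27 [[0.5996 0.3063]] z14 [[0.6063 0.3048]]
wrist [280.5 310.4] [ 67   6 344] z27 [[0.6373 0.2667]] z14 [[0.6456 0.2635]]
[-0.73  0.44  0.09  1.68 -0.04  1.03  0.79]
```

View pics/w1.png

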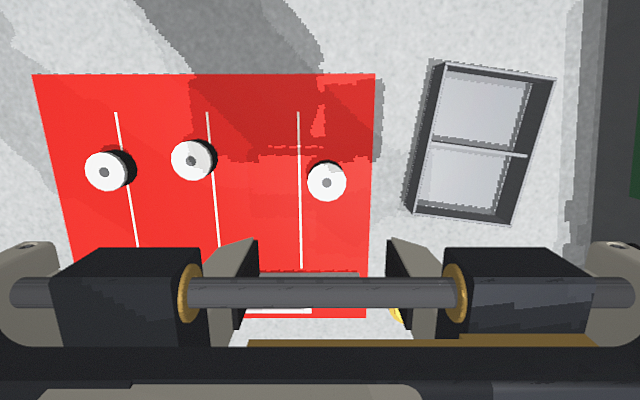

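The wrist view shows the three pucks at (326,182), (191,160) and (105,171). That puts puck A at about (0.504, 0.337), which agrees with the other views. Next I descend and grip it.

Request:
move_arm(
  targets=[
    [[-0.004,0.0025,-0.026],0.003,0.065],
    [[0,0,-0.03],0,0.065],
    [[0,0,-0.03],0,0.065],
    [[0,0,-0.03],0,0.065],
    [[0,0,-0.03],0,0.065],
    [[0,0,-0.021],0,0.065],
    [[0,0,-0.012],0,0.065],
    [[0,0,0],0,0.03],
    [[0,0,0],0,0.03],
    [[0,0,0],0,0.03],
  ],
)

```text
t: 2.15
position: [0.5023, 0.34, 0.031]
tcp_rot: [0.073, 0.997, 0.001, 0.001]
ft_force: [-0.7, -0.7, 1.0]
opening: 0.0455
grip_force: 0.0
```

```bash
python3 - <<'E'
from look import *
st()
im=cv2.imread("pics/w1.png")
E
```

```text
t 2.15 pos [0.5023 0.34   0.031 ] tooly deg 81.64 open 0.0455 grip 0.0 F [-0.7 -0.7  1. ]
```

Request:
move_arm(
  targets=[
    [[0,0,0],0,0.03],
    [[0,0,0],0,0.03],
    [[0,0,0],0,0.03],
  ],
)

```text
t: 2.45
position: [0.5022, 0.3398, 0.0309]
tcp_rot: [0.073, 0.997, 0.001, 0.001]
ft_force: [-0.3, 0.2, 7.2]
opening: 0.0371
grip_force: 30.0
```

```bash
python3 - <<'E'
from look import *
for i in range(3): st()
E
```

```text
t 2.45 pos [0.5022 0.3398 0.0309] tooly deg 81.63 open 0.0371 grip 30.0 F [-0.3  0.2  7.2]
t 2.45 pos [0.5022 0.3398 0.0309] tooly deg 81.63 open 0.0371 grip 30.0 F [-0.3  0.2  7.2]
t 2.45 pos [0.5022 0.3398 0.0309] tooly deg 81.63 open 0.0371 grip 30.0 F [-0.3  0.2  7.2]
```

Request:
move_arm(
  targets=[
    [[0,0,0.01],0,0.03],
    [[0.01,-0.006,0.01],0,0.03],
    [[0.022,-0.013,0],0,0.03],
    [[0.022,-0.013,0],0,0.03],
    [[0.016,-0.009,0],0,0.03],
    [[0.006,-0.003,-0.005],0,0.03],
    [[0,0,-0.007],0,0.03],
    [[0,0,-0.006],0,0.03],
    [[0,0,0],0,0.03],
  ],
)

```text
t: 3.35
position: [0.576, 0.2963, 0.0307]
tcp_rot: [0.072, 0.997, -0.0, -0.001]
ft_force: [-0.4, -0.4, -0.4]
opening: 0.0373
grip_force: 30.0
```

```bash
cat >> look.py <<'E'
C=np.array([.5215,.2135]); A=np.array([[.9889,-.1487],[.1487,.9889]])
def m2w(m): return C+np.asarray(m)@A
def w2m(w): return A@(np.asarray(w)-C)
E
python3 - <<'E'
from look import *
s=st(); print("mat",w2m(s["position"][:2]).round(4))
p=camera_params("wrist"); pucks("wrist","pics/w2.png")
E
```

```text
t 3.35 pos [0.576  0.2963 0.0307] tooly deg 81.73 open 0.0373 grip 30.0 F [-0.4 -0.4 -0.4]
mat [0.0416 0.09  ]
wrist [70.5 44.8] [ 107   95 7714] z27 [[0.465  0.2134]] z14 [[0.4615 0.2048]]
wrist [125.1   8.8] [ 7 20 95] z27 [[0.4561 0.2379]] z14 [[0.4518 0.2316]]
wrist [329.1 109.8] [   8  227 1085] z27 [[0.5032 0.3084]] z14 [[0.5033 0.3086]]
wrist [146.6 165. ] [ 26 161 742] z27 [[0.5143 0.2291]] z14 [[0.5154 0.222 ]]
wrist [262.8 257. ] [ 33  40 877] z27 [[0.5629 0.2695]] z14 [[0.5685 0.2662]]
wrist [380.1 254.7] [ 33  37 762] z27 [[0.5694 0.3225]] z14 [[0.5756 0.3241]]
wrist [321.6 260.4] [  81   37 2247] z27 [[0.5684 0.2958]] z14 [[0.5745 0.2948]]
wrist [ 33.9 259.5] [  61   35 1582] z27 [[0.5489 0.1658]] z14 [[0.5532 0.1528]]
wrist [269.2 295.7] [ 72  14 622] z27 [[0.5828 0.2687]] z14 [[0.5903 0.2652]]
wrist [ 87.4 321.7] [  72   37 1651] z27 [[0.584  0.1791]] z14 [[0.5916 0.1674]]
```

View pics/w2.png

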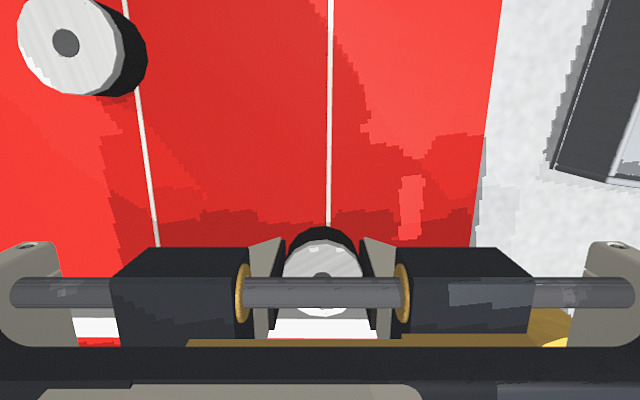

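The wrist view shows the gripped puck (hole near (322,277)) with the white line running to (327,225) just behind it and the fence below. I'll compare the line and puck in the same view.

```bash
cat >> look.py <<'E'
def linefit(im,p,ul,vl):
    # white-line pixels in window -> world points at mat top
    w=im[vl[0]:vl[1],ul[0]:ul[1]].astype(int)
    m=(w[:,:,1]>120)&(w[:,:,0]>150); v,u=np.nonzero(m)
    P=cast(p,np.c_[u+ul[0],v+vl[0]],.002); M=np.array([w2m(q) for q in P])
    c=np.polyfit(M[:,0],M[:,1],1); print("line: slope %.4f, mat y at x=.056 %.4f, n %d"%(c[0],np.polyval(c,.056),len(M))); return c
E
python3 - <<'E'
from look import *
p=camera_params("wrist"); im=cv2.imread("pics/w2.png")[:,:,::-1]
linefit(im,p,(310,345),(5,220)); linefit(im,p,(110,165),(130,225))
# puck edges per row, gray level transitions
g=cv2.cvtColor(np.ascontiguousarray(im),cv2.COLOR_RGB2HSV)
for v in (245,250,255,260,265,270):
    row=(g[v,270:380,1]<90)&(g[v,270:380,2]>130); u=np.nonzero(row)[0]+270
    print(v,u.min(),u.max(),[w2m(cast(p,[[x,v]],.027)[0]).round(4) for x in ((u.min()+u.max())/2,)])
for v in (275,276,280): print(w2m(cast(p,[[322,v]],.027)[0]).round(4))
E
```

```text
line: slope -0.0028, mat y at x=.056 0.0915, n 1091
line: slope 0.0010, mat y at x=.056 0.0012, n 486
245 270 379 [array([0.0266, 0.0897])]
250 270 379 [array([0.029 , 0.0897])]
255 270 379 [array([0.0315, 0.0897])]
260 270 379 [array([0.034 , 0.0897])]
265 270 379 [array([0.0365, 0.0898])]
270 270 379 [array([0.039 , 0.0898])]
[0.0416 0.0886]
[0.0421 0.0886]
[0.0441 0.0886]
```

Request:
move_arm(
  targets=[
    [[0.0043,0.001,0],0,0.03],
    [[0.004,0.0008,0],0,0.03],
    [[0.002,-0.0003,0],0,0.03],
    [[0.002,-0.0003,0],0,0.03],
  ],
)

```text
t: 3.8
position: [0.5872, 0.2978, 0.0314]
tcp_rot: [0.072, 0.997, -0.0, -0.002]
ft_force: [-12.8, 2.5, 8.3]
opening: 0.0373
grip_force: 30.0
```

Request:
move_arm(
  targets=[
    [[0.001,-0.0001,0],0,0.03],
    [[0.001,-0.0002,0],0,0.03],
  ],
)

```text
t: 4.0
position: [0.5873, 0.2978, 0.0312]
tcp_rot: [0.072, 0.997, -0.0, -0.004]
ft_force: [-16.7, 2.1, 9.5]
opening: 0.0372
grip_force: 30.0
```

```bash
python3 - <<'E'
from look import *
s=st(); print("mat",w2m(s["position"][:2]).round(4))
p=camera_params("wrist"); im=snapshot("wrist"); cv2.imwrite("pics/w3.png",im[:,:,::-1])
linefit(im,p,(305,350),(5,220))
cv2.imwrite("pics/w3c.png",cv2.resize(im[200:360,220:430,::-1],None,fx=3,fy=3,interpolation=cv2.INTER_NEAREST))
E
```

```text
t 4.0 pos [0.5873 0.2978 0.0312] tooly deg 81.77 open 0.0372 grip 30.0 F [-16.7   2.1   9.5]
mat [0.0525 0.0932]
line: slope -0.0027, mat y at x=.056 0.0914, n 1078
```

View pics/w3c.png

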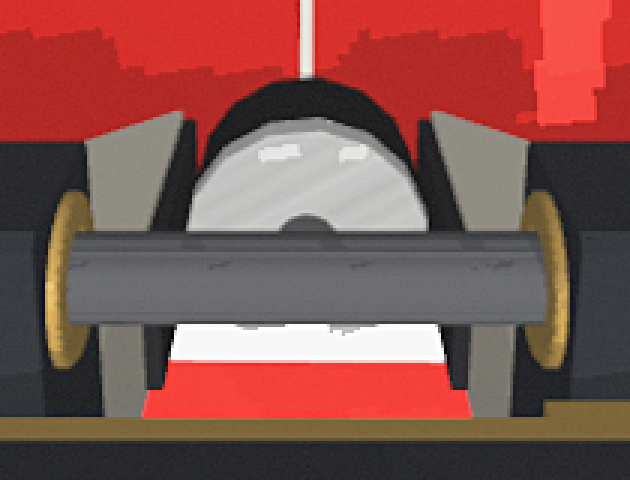

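The view shows the puck centred on the line, with the line and puck centre both near crop column 307. It is pressed on the fence with about 17 N. I'll release it and go to puck B.

Request:
move_arm(
  targets=[
    [[0,0,0],0,0.065],
    [[0,0,0],0,0.065],
    [[0,0,0],0,0.065],
    [[0,0,0],0,0.065],
    [[0,0,0.02],0,0.065],
    [[0,0,0.04],0,0.065],
    [[-0.04,-0.028,0.01],0,0.065],
    [[-0.042,-0.029,0],0,0.065],
    [[-0.035,-0.022,0],0,0.065],
    [[-0.008,-0.005,0],0,0.065],
  ],
)

```text
t: 5.05
position: [0.4639, 0.2097, 0.1017]
tcp_rot: [0.074, 0.997, -0.001, -0.001]
ft_force: [0.5, 0.2, -0.1]
opening: 0.0649
grip_force: 0.0
```

Request:
move_arm(
  targets=[
    [[0,0,0],0,0.065],
    [[0,0,0],0,0.065],
  ],
)

```text
t: 5.25
position: [0.4693, 0.2138, 0.1022]
tcp_rot: [0.073, 0.997, 0.001, 0.001]
ft_force: [0.1, -1.2, 0.7]
opening: 0.065
grip_force: 0.0
```

```bash
python3 - <<'E'
from look import *
s=st(); pucks("top","pics/t1.png"); pucks("wrist","pics/w4.png")
E
```

```text
t 5.25 pos [0.4693 0.2138 0.1022] tooly deg 81.64 open 0.065 grip 0.0 F [ 0.1 -1.2  0.7]
top [279.  195.8] [ 98  19 563] z27 [[0.5964 0.2195]] z14 [[0.5983 0.221 ]]
top [290.2 226.8] [10 14 85] z27 [[0.4997 0.1864]] z14 [[0.5004 0.1876]]
wrist [259.5  91. ] [74  1 74] z27 [[0.3806 0.188 ]] z14 [[0.3797 0.1858]]
wrist [209.7 169.8] [  8  53 177] z27 [[0.4228 0.1472]] z14 [[0.4244 0.1425]]
wrist [336.4 164.9] [  4  43 162] z27 [[0.4315 0.2276]] z14 [[0.4337 0.2278]]
wrist [459.6 195.3] [ 16 103 385] z27 [[0.4631 0.3044]] z14 [[0.4672 0.3094]]
wrist [320.8 217.5] [  57   90 2440] z27 [[0.4649 0.2126]] z14 [[0.4691 0.2119]]
wrist [206.2 238.6] [  86   74 3427] z27 [[0.4684 0.1337]] z14 [[0.4728 0.1282]]
wrist [417.6 259.2] [  50   40 1150] z27 [[0.5045 0.2741]] z14 [[0.5113 0.2773]]
wrist [220.7 323.2] [ 27  36 657] z27 [[0.5345 0.1283]] z14 [[0.5431 0.1225]]
wrist [333.7 324.5] [  4  32 111] z27 [[0.5478 0.2098]] z14 [[0.5571 0.209 ]]
wrist [423.  320.5] [ 26  31 531] z27 [[0.5539 0.2746]] z14 [[0.5637 0.2778]]
```

Request:
move_arm(
  targets=[
    [[-0.005,0,-0.025],0,0.065],
    [[0,0,-0.03],0,0.065],
    [[0,0,-0.017],0,0.065],
    [[0,0,0],0,0.03],
    [[0,0,0],0,0.03],
    [[0,0,0],0,0.03],
    [[0,0,0],0,0.03],
    [[0,0,0],0,0.03],
    [[0,0,0],0,0.03],
  ],
)

```text
t: 6.25
position: [0.4636, 0.2134, 0.0307]
tcp_rot: [0.073, 0.997, 0.001, 0.001]
ft_force: [-0.1, 0.6, 6.8]
opening: 0.0374
grip_force: 30.0
```

```bash
python3 - <<'E'
from look import *
s=st(); m=w2m(s["position"][:2]); print("mat",m.round(4)); 
d=np.array([.042,.0030])-m; print("to go world",(d@A).round(4))
E
```

```text
t 6.25 pos [0.4636 0.2134 0.0307] tooly deg 81.64 open 0.0374 grip 30.0 F [-0.1  0.6  6.8]
mat [-0.0573 -0.0087]
to go world [ 0.0999 -0.0031]
```

Request:
move_arm(
  targets=[
    [[0,0,0.01],0,0.03],
    [[0.01,0,0.01],0,0.03],
    [[0.022,-0.001,0],0,0.03],
    [[0.022,-0.001,0],0,0.03],
    [[0.022,-0.001,0],0,0.03],
    [[0.018,0,0],0,0.03],
    [[0.006,0,-0.005],0,0.03],
    [[0,0,-0.007],0,0.03],
    [[0,0,-0.006],0,0.03],
    [[0,0,0],0,0.03],
  ],
)

```text
t: 7.25
position: [0.5611, 0.2099, 0.0308]
tcp_rot: [0.073, 0.997, -0.0, -0.001]
ft_force: [-0.3, -0.7, -0.8]
opening: 0.0372
grip_force: 30.0
```

```bash
cat >> look.py <<'E'
def near(file):
    s=st(); print("mat",w2m(s["position"][:2]).round(4))
    p=camera_params("wrist"); im=snapshot("wrist"); cv2.imwrite(file,im[:,:,::-1])
    c=linefit(im,p,(305,350),(5,215))
    # hidden centre: bright puck top between pads, above rod
    g=cv2.cvtColor(np.ascontiguousarray(im),cv2.COLOR_RGB2HSV)
    for v in range(256,276,3):
        row=(g[v,280:366,1]<60)&(g[v,280:366,2]>120); u=np.nonzero(row)[0]+280
        if len(u): print(v,u.min(),u.max(),"mat y mid %.4f"%w2m(cast(p,[[(u.min()+u.max())/2,v]],.027)[0])[1],"tcp y at w")
E
python3 -c "
from look import *
near('pics/w5.png')"
```

```text
t 7.25 pos [0.5611 0.2099 0.0308] tooly deg 81.68 open 0.0372 grip 30.0 F [-0.3 -0.7 -0.8]
mat [0.0397 0.0023]
line: slope 0.0000, mat y at x=.056 0.0016, n 1081
256 287 356 mat y mid 0.0006 tcp y at w
259 285 357 mat y mid 0.0004 tcp y at w
262 284 359 mat y mid 0.0006 tcp y at w
265 283 360 mat y mid 0.0006 tcp y at w
268 283 361 mat y mid 0.0008 tcp y at w
271 282 361 mat y mid 0.0006 tcp y at w
274 282 362 mat y mid 0.0009 tcp y at w
```

Request:
move_arm(
  targets=[
    [[0.0041,0.0004,0],0,0.03],
    [[0.004,-0.0006,0],0,0.03],
    [[0.002,-0.0003,0],0,0.03],
    [[0.002,-0.0003,0],0,0.03],
    [[0.001,-0.0002,0],0,0.03],
  ],
)

```text
t: 7.8
position: [0.5755, 0.2089, 0.0317]
tcp_rot: [0.073, 0.997, -0.0, -0.001]
ft_force: [-3.2, -0.2, 0.9]
opening: 0.0373
grip_force: 30.0
```

Request:
move_arm(
  targets=[
    [[0.001,-0.0001,0],0,0.03],
    [[0.001,-0.0002,0],0,0.03],
  ],
)

```text
t: 8.0
position: [0.5757, 0.2089, 0.0314]
tcp_rot: [0.072, 0.997, -0.0, -0.002]
ft_force: [-9.5, 2.4, 5.0]
opening: 0.0372
grip_force: 30.0
```

```bash
python3 -c "
from look import *
near('pics/w6.png')"
```

```text
t 8.0 pos [0.5757 0.2089 0.0314] tooly deg 81.69 open 0.0372 grip 30.0 F [-9.5  2.4  5. ]
mat [0.0543 0.0035]
line: slope -0.0032, mat y at x=.056 0.0013, n 1100
256 287 356 mat y mid 0.0018 tcp y at w
259 285 358 mat y mid 0.0018 tcp y at w
262 284 359 mat y mid 0.0018 tcp y at w
265 283 360 mat y mid 0.0018 tcp y at w
268 283 361 mat y mid 0.0021 tcp y at w
271 282 362 mat y mid 0.0021 tcp y at w
274 282 362 mat y mid 0.0021 tcp y at w
```

Request:
move_arm(
  targets=[
    [[0.001,-0.0001,0],0,0.03],
    [[0,0,0],0,0.065],
    [[0,0,0],0,0.065],
    [[0,0,0],0,0.065],
    [[0,0,0],0,0.065],
    [[0,0,0.02],0,0.065],
    [[0,0,0.04],0,0.065],
    [[-0.04,-0.028,0.01],0,0.065],
    [[-0.042,-0.029,0],0,0.065],
    [[-0.035,-0.024,0],0,0.065],
  ],
)

```text
t: 9.05
position: [0.4612, 0.1267, 0.1022]
tcp_rot: [0.073, 0.997, 0.0, 0.0]
ft_force: [0.9, -0.9, 0.3]
opening: 0.0648
grip_force: 0.0
```

Request:
move_arm(
  targets=[
    [[0,0,0],0,0.065],
    [[0,0,0],0,0.065],
  ],
)

```text
t: 9.25
position: [0.4627, 0.1277, 0.1022]
tcp_rot: [0.073, 0.997, 0.0, 0.0]
ft_force: [0.6, 0.2, -0.4]
opening: 0.0649
grip_force: 0.0
```

```bash
python3 - <<'E'
from look import *
s=st(); pucks("top","pics/t2.png"); pucks("wrist","pics/w7.png")
E
```

```text
t 9.25 pos [0.4627 0.1277 0.1022] tooly deg 81.59 open 0.0649 grip 0.0 F [ 0.6  0.2 -0.4]
top [279.9 197. ] [ 98  21 692] z27 [[0.5924 0.2167]] z14 [[0.5942 0.2182]]
wrist [329.8 161.6] [  4  54 182] z27 [[0.4231 0.1382]] z14 [[0.4252 0.1382]]
wrist [453.8 190.2] [ 17 113 424] z27 [[0.4534 0.2153]] z14 [[0.4573 0.2201]]
wrist [576.7 195.9] [ 30 124 467] z27 [[0.4691 0.2946]] z14 [[0.4739 0.3043]]
wrist [322.2 221.8] [  56   85 2390] z27 [[0.4623 0.1275]] z14 [[0.4668 0.1269]]
wrist [238.9 252.1] [ 23  39 417] z27 [[0.4756 0.0678]] z14 [[0.4809 0.0635]]
wrist [417.7 259.2] [  50   40 1144] z27 [[0.499  0.1887]] z14 [[0.5057 0.1918]]
wrist [611.5 250. ] [ 47  22 502] z27 [[0.5116 0.3204]] z14 [[0.5191 0.3317]]
wrist [328.1 322.9] [  4  32 101] z27 [[0.5403 0.1204]] z14 [[0.5495 0.1193]]
wrist [424.9 318.5] [ 26  31 206] z27 [[0.5469 0.1906]] z14 [[0.5566 0.1939]]
```

Request:
move_arm(
  targets=[
    [[0,0,-0.025],0,0.065],
    [[0,0,-0.03],0,0.065],
    [[0,0,-0.017],0,0.065],
    [[0,0,0],0,0.03],
    [[0,0,0],0,0.03],
    [[0,0,0],0,0.03],
    [[0,0,0],0,0.03],
    [[0,0,0],0,0.03],
    [[0,0,0],0,0.03],
  ],
)

```text
t: 10.25
position: [0.4635, 0.1285, 0.0306]
tcp_rot: [0.073, 0.997, 0.001, 0.001]
ft_force: [1.2, 0.6, 8.0]
opening: 0.0374
grip_force: 30.0
```

```bash
python3 - <<'E'
from look import *
s=st(); m=w2m(s["position"][:2]); print("mat",m.round(4)); 
d=np.array([.042,-.0870])-m; print("to go world",(d@A).round(4))
E
```

```text
t 10.25 pos [0.4635 0.1285 0.0306] tooly deg 81.65 open 0.0374 grip 30.0 F [1.2 0.6 8. ]
mat [-0.0447 -0.0927]
to go world [ 0.0866 -0.0072]
```

Request:
move_arm(
  targets=[
    [[0,0,0.01],0,0.03],
    [[0.01,-0.001,0.01],0,0.03],
    [[0.02,-0.002,0],0,0.03],
    [[0.02,-0.002,0],0,0.03],
    [[0.02,-0.001,0],0,0.03],
    [[0.012,0,0],0,0.03],
    [[0.005,0,-0.005],0,0.03],
    [[0,0,-0.007],0,0.03],
    [[0,0,-0.006],0,0.03],
    [[0,0,0],0,0.03],
  ],
)

```text
t: 11.25
position: [0.5482, 0.1221, 0.0307]
tcp_rot: [0.073, 0.997, -0.0, -0.001]
ft_force: [-0.3, 0.1, -1.7]
opening: 0.037
grip_force: 30.0
```

```bash
python3 -c "
from look import *
near('pics/w8.png')"
```

```text
t 11.25 pos [0.5482 0.1221 0.0307] tooly deg 81.67 open 0.037 grip 30.0 F [-0.3  0.1 -1.7]
mat [ 0.04   -0.0864]
line: slope -0.0014, mat y at x=.056 -0.0886, n 1135
256 285 359 mat y mid -0.0879 tcp y at w
259 284 360 mat y mid -0.0879 tcp y at w
262 282 361 mat y mid -0.0881 tcp y at w
265 282 361 mat y mid -0.0881 tcp y at w
268 282 362 mat y mid -0.0879 tcp y at w
271 282 362 mat y mid -0.0879 tcp y at w
274 282 362 mat y mid -0.0879 tcp y at w
```

Request:
move_arm(
  targets=[
    [[0.0039,-0.0013,0],0,0.03],
    [[0.004,-0.0006,0],0,0.03],
    [[0.002,-0.0003,0],0,0.03],
    [[0.002,-0.0003,0],0,0.03],
    [[0.001,-0.0002,0],0,0.03],
  ],
)

```text
t: 11.8
position: [0.5629, 0.1193, 0.0318]
tcp_rot: [0.073, 0.997, 0.0, 0.0]
ft_force: [-1.3, -0.6, -0.7]
opening: 0.0372
grip_force: 30.0
```

Request:
move_arm(
  targets=[
    [[0.001,-0.0001,0],0,0.03],
    [[0.001,-0.0002,0],0,0.03],
  ],
)

```text
t: 12.0
position: [0.5642, 0.1191, 0.0317]
tcp_rot: [0.073, 0.997, -0.0, -0.0]
ft_force: [-3.4, 1.2, 1.2]
opening: 0.0373
grip_force: 30.0
```

```bash
python3 -c "
from look import *
near('pics/w9.png')"
```

```text
t 12.0 pos [0.5642 0.1191 0.0317] tooly deg 81.65 open 0.0373 grip 30.0 F [-3.4  1.2  1.2]
mat [ 0.0562 -0.087 ]
line: slope -0.0009, mat y at x=.056 -0.0885, n 1126
256 285 359 mat y mid -0.0884 tcp y at w
259 284 360 mat y mid -0.0884 tcp y at w
262 282 361 mat y mid -0.0886 tcp y at w
265 282 361 mat y mid -0.0886 tcp y at w
268 282 362 mat y mid -0.0884 tcp y at w
271 282 362 mat y mid -0.0884 tcp y at w
274 282 362 mat y mid -0.0884 tcp y at w
```

Request:
move_arm(
  targets=[
    [[0.001,-0.0001,0],0,0.03],
    [[0.001,-0.0002,0],0,0.03],
    [[0.001,-0.0001,0],0,0.03],
  ],
)

```text
t: 12.35
position: [0.5644, 0.1191, 0.0312]
tcp_rot: [0.072, 0.997, -0.0, -0.003]
ft_force: [-11.1, 2.8, 8.1]
opening: 0.0371
grip_force: 30.0
```

Puck C is in contact, so I release it and travel to the plate, turning the tool on the way.

Request:
move_arm(
  targets=[
    [[0,0,0],0,0.065],
    [[0,0,0],0,0.065],
    [[0,0,0],0,0.065],
    [[0,0,0],0,0.065],
    [[0,0,0.02],0,0.065],
    [[0,0,0.04],0,0.065],
    [[-0.01,-0.01,0.04],0,0.065],
    [[-0.01,-0.03,0.04],0,0.065],
    [[-0.01,-0.035,0.01],-0.1,0.065],
    [[-0.01,-0.04,0],-0.12,0.065],
  ],
)

```text
t: 13.35
position: [0.529, 0.0039, 0.1836]
tcp_rot: [0.183, 0.983, 0.001, 0.003]
ft_force: [0.8, -0.6, -0.1]
opening: 0.0655
grip_force: 0.0
```

Request:
move_arm(
  targets=[
    [[0,-0.04,0],-0.13,0.065],
    [[0,-0.04,0],-0.13,0.065],
    [[0,-0.04,0],-0.13,0.065],
    [[0,-0.04,0],-0.13,0.065],
    [[0,-0.04,0],-0.13,0.065],
    [[0,-0.025,0],-0.13,0.065],
    [[0,-0.015,0],-0.13,0.065],
    [[0,0,0],-0.13,0.065],
    [[0,0,0],0,0.065],
  ],
)

```text
t: 14.25
position: [0.5277, -0.2363, 0.1809]
tcp_rot: [0.648, 0.762, -0.0, 0.0]
ft_force: [0.3, 0.4, 0.5]
opening: 0.0649
grip_force: 0.0
```

```bash
python3 - <<'E'
from look import *
s=st(); print(s["joints"].round(2)); p=camera_params("top"); im=snapshot("top"); cv2.imwrite("pics/t3.png",im[:,:,::-1])
cv2.imwrite("pics/t3c.png",cv2.resize(im[160:280,210:350,::-1],None,fx=4,fy=4,interpolation=cv2.INTER_CUBIC))
h=hullmask(redmask(im)); r=cv2.minAreaRect((cast(p,h[:,0],.002)*1000).astype(np.float32)); print(r)
for m in ((.056,-.09),(.056,0),(.056,.09)):
    print(proj(p,np.r_[m2w(m),.027])[0].round(1))
im=snapshot("wrist"); cv2.imwrite("pics/w10.png",im[:,:,::-1]); print(camera_params("wrist"))
E
```

```text
t 14.25 pos [ 0.5277 -0.2363  0.1809] tooly deg 9.27 open 0.0649 grip 0.0 F [0.3 0.4 0.5]
[ 0.01  0.44  0.44  1.8  -0.23  0.95  0.71]
((521.3935546875, 213.36288452148438), (328.9339599609375, 269.5117492675781), 81.43406677246094)
[312.7 205.5]
[283.7 201.9]
[254.9 198.4]
{'K': array([[335.06605746,   0.        , 321.89628922],
       [  0.        , 335.06605746, 202.7336644 ],
       [  0.        ,   0.        ,   1.        ]]), 'xyz': array([ 0.51473795, -0.16379783,  0.31740675]), 'rotation': array([-0.13765322, -0.01037252,  0.08341668,  0.98690712])}
```

View pics/t3c.png

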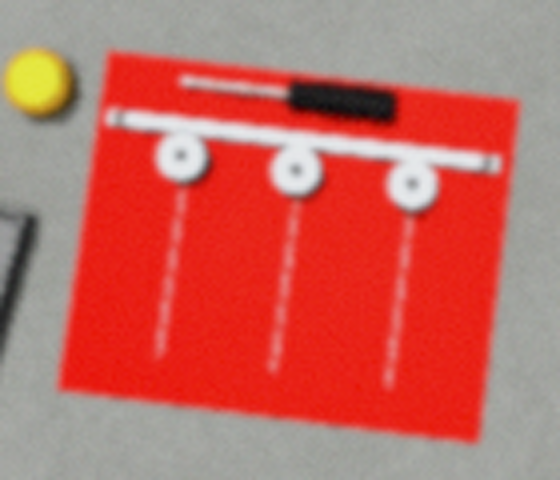

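View pics/w10.png

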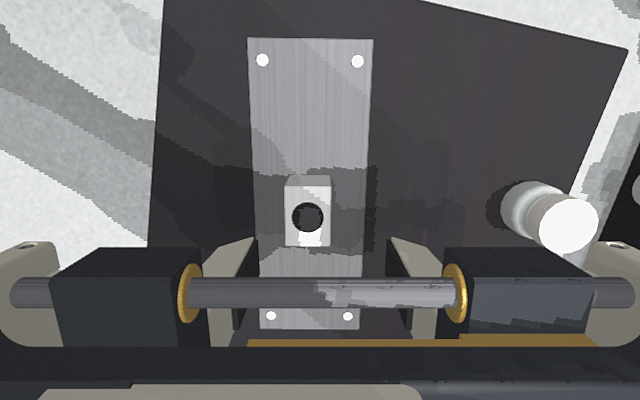

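Top view: the three pucks sit at the fence on their lines, with crop centres (181,157), (296,170) and (411,186). The wrist view shows the plate's block with its top centred near (308,216), about 9 mm to the -x side of the gripper. I'll check the puck-fence gaps and the plate numerically.

```bash
python3 - <<'E'
from look import *
p=camera_params("top"); im=cv2.imread("pics/t3.png")[:,:,::-1]
g=cv2.cvtColor(np.ascontiguousarray(im),cv2.COLOR_RGB2GRAY).astype(float)
for m in ((.056,-.09),(.056,0),(.056,.09)):
    e=proj(p,np.r_[m2w(m),.027])[0]; u0,v0=np.round(e).astype(int)
    w=g[v0-3:v0+4,u0-3:u0+4]; w=np.clip(w.max()*.85-w,0,None); V,U=np.mgrid[-3:4,-3:4]
    c=np.array([u0+(w*U).sum()/w.sum(),v0+(w*V).sum()/w.sum()])
    print("hole",c.round(2),"mat",w2m(cast(p,c,.027)[0]).round(4))
# fence: green-channel profile along mat x between the pucks, z=.014
for y in (-.12,-.045,.045,.12):
    xs=np.arange(.060,.105,.0005); uv=proj(p,np.array([np.r_[m2w((x,y)),.014] for x in xs])).astype(np.float32)
    pr=cv2.remap(np.ascontiguousarray(im[:,:,1]),uv[:,:1],uv[:,1:],cv2.INTER_LINEAR)[:,0].astype(float)
    w=np.clip(pr-60,0,None)*(np.abs(xs-xs[pr.argmax()])<.01); print("fence y",y,"centre x %.4f"%((w*xs).sum()/w.sum()))
pw=camera_params("wrist"); im=cv2.imread("pics/w10.png")
print("block edges u @top", [cast(pw,q,.098)[0].round(4) for q in ((285,216),(331,216),(308,247),(308,185),(307.5,217))])
print("screws z58", [cast(pw,q,.058)[0].round(4) for q in ((262.5,60.5),(358,61.5),(271,316),(348,316))])
E
```

```text
hole [312.56 205.46] mat [ 0.056  -0.0897]
hole [283.54 201.98] mat [0.0557 0.0005]
hole [254.69 198.39] mat [0.0559 0.0906]
fence y -0.12 centre x 0.0808
fence y -0.045 centre x 0.0808
fence y 0.045 centre x 0.0808
fence y 0.12 centre x 0.0809
block edges u @top [array([ 0.5012, -0.239 ]), array([ 0.5324, -0.2337]), array([ 0.5204, -0.2591]), array([ 0.5134, -0.2148]), array([ 0.5166, -0.2371])]
screws z58 [array([ 0.4666, -0.139 ]), array([ 0.5344, -0.1282]), array([ 0.4993, -0.3476]), array([ 0.5669, -0.336 ])]
```

The row is right: the pucks are within 1 mm of the lines and touching the fence. Next I descend on the block, with TCP target about (0.517, -0.237, 0.086).

Request:
move_arm(
  targets=[
    [[-0.0055,-0.0005,-0.01],-0.003,0.065],
    [[-0.005,-0.0005,-0.02],0,0.065],
    [[0,0,-0.025],0,0.065],
    [[0,0,-0.02],0,0.065],
    [[0,0,-0.012],0,0.065],
    [[0,0,-0.008],0,0.065],
    [[0,0,0],0,0.065],
  ],
)

```text
t: 15.05
position: [0.5168, -0.2365, 0.0852]
tcp_rot: [0.647, 0.762, -0.0, -0.001]
ft_force: [-1.0, 0.5, 1.1]
opening: 0.0645
grip_force: 0.0
```

Request:
move_arm(
  targets=[
    [[0,0,0],0,0.02],
    [[0,0,0],0,0.02],
    [[0,0,0],0,0.02],
    [[0,0,0],0,0.02],
    [[0,0,0],0,0.02],
    [[0,0,0],0,0.02],
    [[0,0,0],0,0.02],
  ],
)

```text
t: 15.75
position: [0.5175, -0.2368, 0.0863]
tcp_rot: [0.648, 0.762, 0.0, 0.0]
ft_force: [-0.6, 1.2, 5.5]
opening: 0.0318
grip_force: 30.0
```

Request:
move_arm(
  targets=[
    [[0,0,0.004],0,0.02],
    [[0,0,0.01],0,0.02],
    [[0,0,0.018],0,0.02],
    [[0,0,0.022],0,0.02],
    [[0,0,0.018],0,0.02],
    [[0,0,0.01],0,0.02],
    [[0,0,0.004],0,0.02],
    [[0,0,0],0,0.02],
  ],
)

```text
t: 16.55
position: [0.5172, -0.2366, 0.1721]
tcp_rot: [0.648, 0.762, 0.0, 0.0]
ft_force: [0.4, 0.0, -4.8]
opening: 0.0318
grip_force: 30.0
```

Request:
move_arm(
  targets=[
    [[0,0.005,0],0,0.02],
    [[0.001,0.01,0],-0.01,0.02],
    [[0.003,0.017,0],-0.02,0.02],
    [[0.004,0.024,0],-0.02,0.02],
    [[0.004,0.028,0],-0.02,0.02],
    [[0.004,0.03,0],-0.02,0.02],
    [[0.004,0.03,0],-0.02,0.02],
    [[0.004,0.03,0],-0.02,0.02],
    [[0.004,0.03,0],-0.02,0.02],
    [[0.004,0.03,0],-0.02,0.02],
  ],
)

```text
t: 17.55
position: [0.5487, -0.0005, 0.1713]
tcp_rot: [0.71, 0.704, -0.0, -0.0]
ft_force: [0.1, -0.5, -4.1]
opening: 0.0318
grip_force: 30.0
```

Request:
move_arm(
  targets=[
    [[0.004,0.03,0],-0.02,0.02],
    [[0.004,0.03,0],-0.02,0.02],
    [[0.004,0.03,0],-0.02,0.02],
    [[0.004,0.03,0],-0.02,0.02],
    [[0.004,0.028,0],-0.02,0.02],
    [[0.004,0.024,0],-0.02,0.02],
    [[0.003,0.017,0],-0.02,0.02],
    [[0.002,0.01,0],-0.01,0.02],
    [[0,0.005,0],0,0.02],
    [[0,0,0],0,0.02],
  ],
)

```text
t: 18.55
position: [0.5778, 0.2015, 0.1716]
tcp_rot: [0.76, 0.649, -0.0, -0.0]
ft_force: [0.5, 0.8, -4.5]
opening: 0.032
grip_force: 30.0
```

```bash
python3 - <<'E'
from look import *
s=st(); p=s["position"]; print("to go",(np.array([.5773,.2081,.1363])-p).round(4), "twist",np.radians(-8.5-tool(s)).round(4), "tool z",R.from_quat(s["tcp_rot"]).as_matrix()[:,2].round(4))
im=snapshot("scene"); cv2.imwrite("pics/s2.png",im[:,:,::-1]); im=snapshot("wrist"); cv2.imwrite("pics/w11.png",im[:,:,::-1])
E
```

```text
t 18.55 pos [0.5778 0.2015 0.1716] tooly deg -9.01 open 0.032 grip 30.0 F [ 0.5  0.8 -4.5]
to go [-0.0005  0.0066 -0.0353] twist 0.0088 tool z [-7.e-04 -4.e-04 -1.e+00]
```

View pics/s2.png

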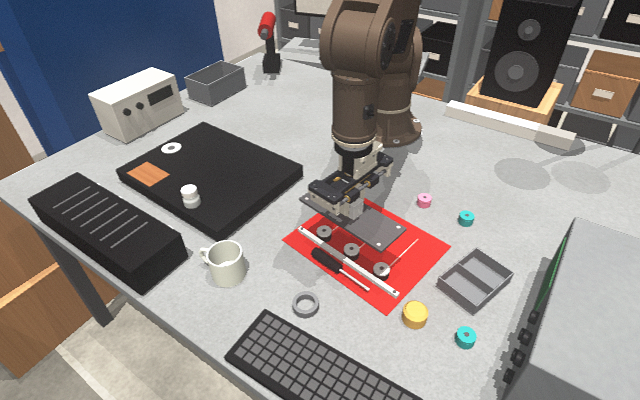

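The scene view shows the plate held level over the row at (355,225), with the pucks still at the fence and the bystanders untouched. Next I lower it and centre it.

Request:
move_arm(
  targets=[
    [[0,0.0025,-0.004],0.003,0.02],
    [[-0.0005,0.0025,-0.008],0.003,0.02],
    [[0,0.0016,-0.01],0.003,0.02],
    [[0,0,-0.008],0,0.02],
    [[0,0,-0.004],0,0.02],
    [[0,0,-0.001],0,0.02],
    [[0,0,0],0,0.02],
    [[0,0,0],0,0.02],
    [[0,0,0],0,0.02],
  ],
)

```text
t: 19.55
position: [0.578, 0.2079, 0.1374]
tcp_rot: [0.758, 0.652, 0.0, 0.0]
ft_force: [0.9, 0.6, -5.0]
opening: 0.0317
grip_force: 30.0
```

```bash
python3 - <<'E'
from look import *
s=st(); p=s["position"]; print("to go",(np.array([.5773,.2081,.1363])-p).round(4), "tool z",R.from_quat(s["tcp_rot"]).as_matrix()[:,2].round(4))
im=snapshot("wrist"); cv2.imwrite("pics/w12.png",im[:,:,::-1])
E
```

```text
t 19.55 pos [0.578  0.2079 0.1374] tooly deg -8.55 open 0.0317 grip 30.0 F [ 0.9  0.6 -5. ]
to go [-0.0007  0.0002 -0.0011] tool z [ 7.e-04  3.e-04 -1.e+00]
```

View pics/w12.png

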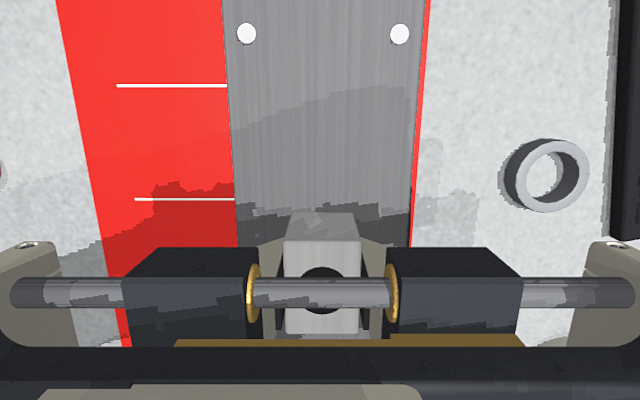

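The wrist view shows the plate square in the grip, with its screws at (247,33) and (400,33) and the white lines at rows 86 and 199. One last centring check against those lines.

```bash
python3 - <<'E'
from look import *
p=camera_params("wrist")
f=lambda q,z:w2m(cast(p,q,z)[0]).round(4)
print("lines",f((200,86),.002),f((200,199),.002))
a,b=f((247,33.5),.109),f((399.5,33.5),.109); print("screws",a,b,np.linalg.norm(a-b),"plate centre", (a+b)/2-[0,.1054])
print("plate edges x", f((237,200),.109),f((411,200),.109))
s=st(); print(w2m(s["position"][:2]),np.abs(s["joint_velocities"]).max())
E
```

```text
lines [-0.0381  0.0911] [-0.0471  0.0012]
screws [0.0223 0.1071] [0.0905 0.107 ] 0.06820007331374357 plate centre [0.0564  0.00165]
plate edges x [0.0124 0.0298] [0.1012 0.0298]
t 19.6 pos [0.578  0.2079 0.1373] tooly deg -8.55 open 0.0317 grip 30.0 F [ 0.8 -0.9 -4.1]
[0.05669532 0.0028636 ] 0.0025062216424705085
```

```bash
python3 -c "
from plant import *
print(sign_off())"
```

```text
the job is handed in; nothing more can be done
None
```

The job is handed in: the three pucks touch the fence within about 1 mm of their lines, and the plate is held still and level over the middle puck, lengthwise along the row, with its underside about 10 cm above the table.

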